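# Fetch an offcut from the tilt-out bin to the stop board

### The job

Tilt the bin forward by its knob until it is well open, take out the wooden offcut that lies in it, and lay the offcut flat on the stop board, lengthwise, with one end butted square against the middle of the raised fence, ready to be sawn. Then swing the bin fully shut again. Leave the other things on the bench where they are.

Things in the scene. Friction and masses are not known exactly. Their poses are not given: they have to be found in the camera images.
- bin_rack: Fixed plywood rack with the tilt-out bin, 138 deep x 168 wide x 132 mm high, on the bench to the robot's right. Origin under its middle on the bench, z up; -x is its front, where the bin's front panel with the knob is, y runs along its width. A short roof covers only the rear (x from +16 to +52 mm, top at z 132 mm); in front of it the 8 mm side cheeks (y = +-80 mm) are up to about 120 mm high
- bin (a joint): Angle of the tilt-out bin about its bottom front pivot, rad: 0 = fully shut (bin leaning back 0.30 rad), grows as the top of the front panel swings forward (to -x of the rack) and down; stop at 0.75 = fully open (bin leaning forward 0.45 rad). A friction hinge (0.25 N m): the bin stays where it is left; moving it takes about 2 to 5 N at the knob
- bin_hinge (a point): Middle of the bin's pivot axis, 75 mm in front of the rack's origin and 50 mm above the bench; the axis runs along y of the rack; x, y, z axes as the rack's
- bin_knob (a point): Grip point on the axis of the bin's turned dark wood knob (24 mm in diameter, sticking out 38 mm from the 8 mm thick, 166 mm wide front panel): 27 mm out from the panel's face; in the bin 70 mm above the pivot axis and 35 mm in front of it. Axes turn with the bin: -x out of the panel, y along the pivot, z up the panel, which ends 22 mm above the knob's axis. Its sides (y) are free to be pinched from above
- bin_floor (a point): Middle of the bin's inner floor, turning with the bin: x runs back from the front panel, y along the pivot, z out of the floor. Inside the bin is 107 mm long (x from -56 to +51 mm), 140 mm wide, open on top; sides 30 mm high at the back and 53 mm in front, back lip 22 mm, front panel 92 mm high. The floor is square to the panel and lies 5 mm above the pivot axis
- offcut: The only part in the bin: a plain rectangular block of pale lime wood, 42 (x) x 85 (y) x 24 mm (z), 0.05 kg. Origin at the centre of its underside. It lies on the bin's floor with its long y axis about along the bin's depth (pointing to the back) and may slide forward against the front panel as the bin tilts
- stop_board: Fixed stop board standing on the bench to the robot's left: a wooden base 150 (x) x 90 (y) x 14 mm with a raised dark fence across its +x end. Origin under the middle of the base, on the bench, z up. The fence is 25 mm thick (x from +50 to +75 mm), 90 mm long (y) and stands 23 mm above the base's top
- fence (a point): Middle of the fence's working face, at its foot on the base's top (14 mm above the bench); x points into the fence, y along it, z up. The laid offcut has the centre of its underside about 42.5 mm from this point along -x, and its 85 mm length along x
- wedge: Pine wedge, 36 (x) x 90 (y) x 22 mm, lying on the bench; origin at the centre of its underside. A bystander, to be left where it is
- stain_tin: Round shut dark tin of wood stain, 56 mm in diameter, 63 mm high, standing behind the wax tin; origin at the centre of its underside. A bystander, to be left where it is
- wax_tin: Round shut tin of wax, 72 mm in diameter, 41 mm high, standing behind the rack; origin at the centre of its underside. A bystander, to be left where it is

How it is judged:
By the outcome, as a careful person would: the job done as asked, in the order asked, and still so for the second after the job is handed in, with the robot touching nothing.
It also fails if it takes over 67 s, if anything falls off the work surface, if the arm or the gripper's body presses on something with over 40 N, if the wrist force passes 120 N, or if a joint passes its speed limit or range.

### The arm

A 6-joint arm with a two-finger parallel gripper is mounted at the origin on the work surface; the furniture and walls round the work are solid. World frame = base frame: x ahead of the robot, y to its left, z up, the work surface at z = 0. Lengths are in m, angles in degrees, forces in N, time in s.
With the tool pointing down it reaches from about 0.375 to 0.75 m from the base axis. Payload 9 kg.
Tool frame: the origin (TCP) lies where the fingers leave the gripper's body, on its centre line; the fingertips stand 73 mm ahead of it and the grasp point (between the pads) lies 54 mm ahead of it (robot.tip_reach is the distance from the TCP to the fingertips, in m); z points along the fingers, y is the direction in which the jaws open and shut (so a half turn about z gives the same grasp; the last joint's range is limited). The gripper opens to 85 mm and grips with 20 to 120 N. Pads are 22 mm wide; open, the fingers measure 114 mm over their backs; the gripper's body (76 mm by 85 mm) begins 54 mm behind the grasp point. The pads swing forward as they close: fully open they stand 13 mm farther back than shut.
Start: joints at [56.625, 5.964, 5.575, 89.605, 0, 77.527], TCP at [0.214, 0.561, 0.304] pointing down, gripper open.
Joint ranges: [-171.21, 171.21], [-48.23, 106.86], [-62.78, 66.21], [-105.2, 120.99], [-86.42, 89.51], [-180, 180]. Speed limits (degrees/s): [127.2, 127.2, 147.25, 180, 180, 180].

### API

Orientations are given as [roll, pitch, yaw] about the fixed x, y, z axes, in that order (R = Rz(yaw) Ry(pitch) Rx(roll)).
In Python, from plant import robot gives the robot as it stands. Calls block until the motion is done:
- robot.move_pose(position, orientation): joint-space move of the TCP to a pose.
- robot.line_to(position, vel=0.15, rotation=None, guard=None): straight line of the TCP; rotation=None keeps the orientation; vel is the mean speed in m/s. With guard (N) it stops when the force on the tool has changed by that much, and returns True; else False.
- robot.goto_joints(angles): joint-space move.
- robot.set_gripper(opening): finger opening in m; the grip force is fixed at half the most; returns when the fingers have stopped.
- robot.pause(seconds).
- robot.ik(position, orientation): joint angles nearest the present ones, or None.
- robot.observe(): the state.
- robot.grab_frame(name): name is "side" or "top"; returns the picture (480x640x3 uint8, blue, green, red); there is no depth.
- robot.get_calibration(name): a dict with "vertical_fov" (degrees; the focal length in pixels is half the picture's height over the tangent of half this angle, whatever the lens; pixels are square), "cx", "cy" (the principal point, pixels), "rvec" (rotation vector, rad) and "tvec" (3), from world to camera coordinates, as OpenCV has them. Camera axes: x right, y down, z forward; pixel columns grow to the right and rows downward; lengths in m; the calibration is good to about 2 mm. A picture is of the moment at which its call begins. get_calibration takes no time and is no camera call.
A pose or a line that the arm cannot do raises robot.IKError and nothing moves.
- robot.job_done(): hands the job in, once; it reports no verdict.
The state is a dict: "time": time; "q": joint angles; "qvel": joint speeds; "joint_torque": joint torques, N m; "tool_pos": TCP position; "tcp_rot": TCP orientation; "ft_force": force on the tool from outside, world axes, zero at the start; "torque": the same for the moment, N m; "gripper_width": finger opening in m.
Only numpy, scipy, OpenCV 4.12 (cv2) and the standard library are available. Lean on these libraries where they do the work, as an engineer would, in place of code of your own. Each camera call takes 0.05 s, during which the arm holds its last target.

## Working session

There is one attempt and no reset: what is moved stays moved. The work goes in short steps, each a Python script; the robot and the scene stay as the last script left them, time stands still between calls to the robot, and variables do not carry over. Pictures are saved under pics/ and viewed, and the job is handed in when it is done.

```bash
mkdir -p pics; ls; python3 - <<'E'
from plant import robot
import cv2
for n in("side","top"):
    cv2.imwrite(f"pics/{n}0.png",robot.grab_frame(n)); print(n,robot.get_calibration(n))
print(robot.observe())
E
```

```text
pics
side {'vertical_fov': 48.941862554280036, 'cx': 323.82953410500005, 'cy': 243.31153592609584, 'rvec': array([-0.04628369,  2.84276828, -1.33554274]), 'tvec': array([0.47875912, 0.09809285, 1.08920262])}
top {'vertical_fov': 52.11032073759078, 'cx': 315.5227109533079, 'cy': 246.0380024522051, 'rvec': array([ 2.12225168, -2.11784886,  0.14940895]), 'tvec': array([0.00386858, 0.50821027, 0.98747145])}
{'time': 0.1, 'q': array([ 5.66263024e+01,  5.99545572e+00,  5.53313068e+00,  8.96062836e+01,
       -2.63095037e-04,  7.75261076e+01]), 'qvel': array([-0.05145075, -0.11882342,  0.08572999,  0.07034526,  0.0780205 ,
       -0.12367899]), 'joint_torque': array([ 5.86283830e-03, -5.58208323e+01,  5.04719603e+01,  1.30286216e-02,
       -2.83881118e-04,  1.91070950e-05]), 'tool_pos': array([0.2139178 , 0.56034037, 0.30321292]), 'tcp_rot': array([-1.79932954e+02, -1.45622099e-02,  1.59100186e+02]), 'ft_force': array([ 0.30095659, -0.25727183, -0.03457571]), 'torque': array([-0.00239776, -0.04981398, -0.04371077]), 'gripper_width': 0.08561244089895571}
```

View pics/side0.png

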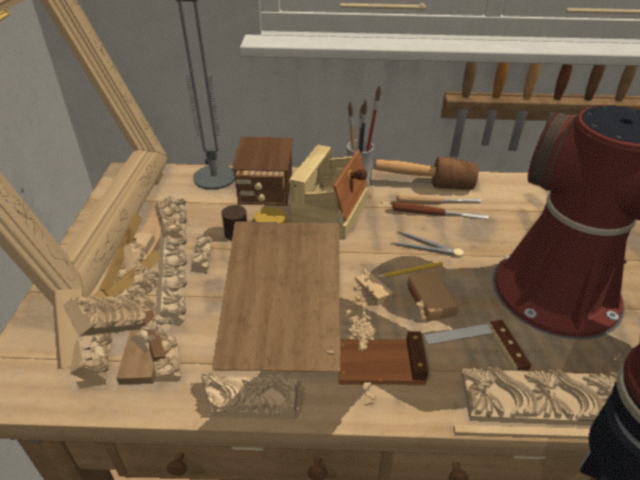

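View pics/top0.png

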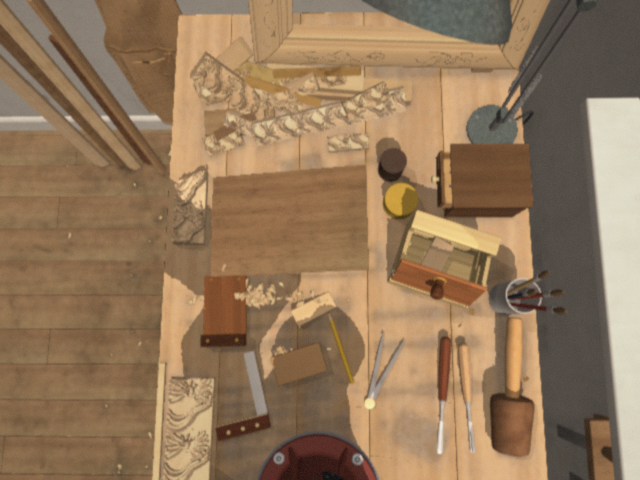

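```bash
cat > h.py <<'E'
import numpy as np, cv2
from plant import robot
from scipy.spatial.transform import Rotation as Rn
def cam(n):
    c=robot.get_calibration(n); f=240/np.tan(np.radians(c['vertical_fov'])/2)
    K=np.array([[f,0,c['cx']],[0,f,c['cy']],[0,0,1]]); R=cv2.Rodrigues(c['rvec'])[0]
    return K,R,np.array(c['tvec'])
def ray(n,px):
    K,R,t=cam(n); px=np.atleast_2d(px).astype(float)
    d=np.linalg.solve(K,np.c_[px,np.ones(len(px))].T).T@R
    return -R.T@t,d/np.linalg.norm(d,axis=1)[:,None]
def onz(n,px,z):
    o,d=ray(n,px); return o+d*((z-o[2])/d[:,2])[:,None]
def tri(ps,pt):
    o1,d1=ray('side',ps);o2,d2=ray('top',pt);d1=d1[0];d2=d2[0]
    A=np.c_[d1,-d2]; s=np.linalg.lstsq(A,o2-o1,rcond=None)[0]
    a=o1+s[0]*d1;b=o2+s[1]*d2; return (a+b)/2,np.linalg.norm(a-b)
def proj(n,P):
    K,R,t=cam(n); P=np.atleast_2d(P); q=(P@R.T+t)@K.T; return q[:,:2]/q[:,2:]
E
python3 - <<'E'
from h import *
s=cv2.imread('pics/side0.png');t=cv2.imread('pics/top0.png')
def z(im,x,y,w,h,k,n): cv2.imwrite(n,cv2.resize(im[y:y+h,x:x+w],None,fx=k,fy=k,interpolation=cv2.INTER_CUBIC))
z(t,375,190,140,120,5,'pics/zt_rack.png'); z(s,220,130,160,120,5,'pics/zs_rack.png')
z(t,190,260,80,100,6,'pics/zt_board.png')
E
```

```text
(no output)
```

View pics/zt_rack.png

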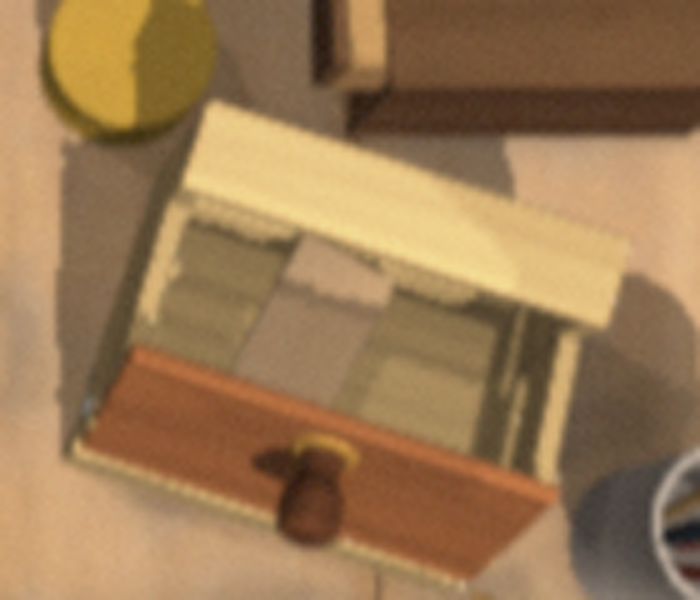

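View pics/zs_rack.png

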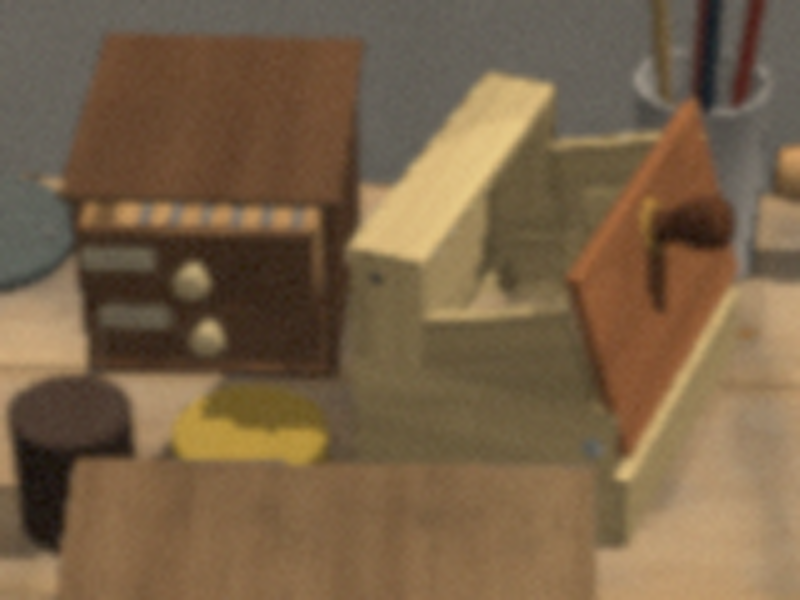

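View pics/zt_board.png

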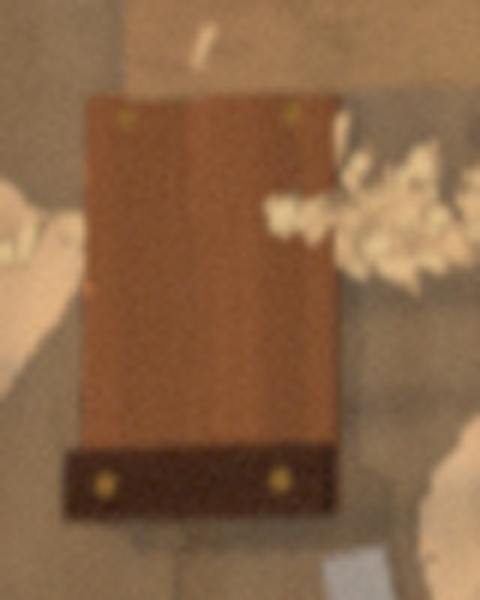

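```bash
cat >> h.py <<'E'
def rackfit(pxs,n='top'):
    P=onz(n,np.array(pxs),.132)[:,:2]; M=np.array([[.052,.084],[.052,-.084],[.016,-.084],[.016,.084]])
    pc=P.mean(0);mc=M.mean(0); H=(M-mc).T@(P-pc); a=np.arctan2(H[0,1]-H[1,0],H[0,0]+H[1,1])
    R=np.array([[np.cos(a),-np.sin(a)],[np.sin(a),np.cos(a)]]); t=pc-R@mc
    return t,a,(M@R.T+t-P)*1e3
def rackw(t,a,p): # rack->world
    p=np.atleast_2d(p); c,s=np.cos(a),np.sin(a)
    return np.c_[t[0]+c*p[:,0]-s*p[:,1],t[1]+s*p[:,0]+c*p[:,1],p[:,2]]
def bin2rack(th,p):
    f=.30-th; p=np.atleast_2d(p); xb=np.array([np.cos(f),0,-np.sin(f)]); zb=np.array([np.sin(f),0,np.cos(f)])
    return np.array([-.075,0,.05])+p[:,:1]*xb+p[:,1:2]*np.array([0,1,0])+p[:,2:]*zb
E
python3 - <<'E'
from h import *
zt=lambda x,y:(375+x/5-.4,190+y/5-.4)
zs=lambda x,y:(220+x/5-.4,130+y/5-.4)
t,a,r=rackfit([zt(212,100),zt(628,240),zt(605,328),zt(185,190)]); print(t,np.degrees(a)); print(r)
B=lambda p:rackw(t,a,bin2rack(0,p))
names=dict(ptopL=[-.008,.083,.092],ptopR=[-.008,-.083,.092],pbotL=[-.008,.083,0],knobtip=[-.046,0,.070],knobroot=[-.008,0,.07])
for k,v in names.items():
    w=B(v); p=proj('top',w)[0];q=proj('side',w)[0]
    print(k,w.round(4),((p-[375,190])*5).round(),((q-[220,130])*5).round())
for v in [[.052,.084,.132],[.052,-.084,.132],[.016,-.084,.132],[.016,.084,.132]]:
    q=proj('side',rackw(t,a,v))[0]; print(((q-[220,130])*5).round())
for nm,s_,t_ in [('roofRL',zs(350,250),zt(212,100)),('roofFL',zs(425,265),zt(185,190)),('roofRR',zs(490,72),zt(628,240)),('roofFR',zs(553,85),zt(605,328)),('ptopL',zs(570,278),zt(80,440)),('ptopR',zs(693,100),zt(555,490)),('ptopL',zs(570,278),zt(135,350))]:
    print(nm,tri(s_,t_))
bz=lambda x,y:(190+x/6-.4,260+y/6-.4)
print(onz('top',[bz(87,96),bz(337,96),bz(83,445),bz(337,445)],.014))
print(onz('top',[bz(67,450),bz(337,445),bz(65,518),bz(335,510)],.037))
E
```

```text
[ 0.48727676 -0.25434764] -19.110934956780756
[[-0.34909053  1.14551024]
 [-0.26898808 -1.96142961]
 [-0.4498746  -0.75028265]
 [ 1.06795321  1.56620202]]
ptopL [[ 0.4621 -0.1578  0.1403]] [127. 358.] [573. 279.]
ptopR [[ 0.4077 -0.3146  0.1403]] [557. 503.] [691.  98.]
pbotL [[ 0.4364 -0.1489  0.0524]] [ 77. 449.] [625. 457.]
knobtip [[ 0.3944 -0.2222  0.1305]] [301. 540.] [725. 221.]
knobroot [[ 0.4287 -0.2341  0.1192]] [323. 452.] [647. 227.]
[342. 246.]
[480.  71.]
[550.  84.]
[417. 262.]
roofRL (array([ 0.56284519, -0.19320079,  0.13060407]), np.float64(0.003429409855142969))
roofFL (array([ 0.52826653, -0.18188111,  0.13086152]), np.float64(0.001572107656131029))
roofRR (array([ 0.50679431, -0.34752557,  0.13473751]), np.float64(0.003688941174841508))
roofFR (array([ 0.4746876 , -0.33757637,  0.133675  ]), np.float64(0.000798451811042637))
ptopL (array([ 0.44745252, -0.13880889,  0.15136418]), np.float64(0.03378310845817485))
ptopR (array([ 0.41056766, -0.31266492,  0.14191163]), np.float64(0.005318143500801481))
ptopL (array([ 0.46486714, -0.15979155,  0.14053512]), np.float64(0.0015603482540939605))
[[0.44873277 0.24531723 0.014     ]
 [0.44885722 0.155268   0.014     ]
 [0.32554531 0.24144213 0.014     ]
 [0.3259653  0.15176547 0.014     ]]
[[0.32403165 0.24105123 0.037     ]
 [0.32615997 0.14788493 0.037     ]
 [0.30111649 0.24073021 0.037     ]
 [0.30429377 0.14794822 0.037     ]]
```

```bash
python3 - <<'E'
from h import *
s=cv2.imread('pics/side0.png');t=cv2.imread('pics/top0.png')
def z(im,x,y,w,h,k,n): cv2.imwrite(n,cv2.resize(im[y:y+h,x:x+w],None,fx=k,fy=k,interpolation=cv2.INTER_CUBIC))
z(s,330,320,110,75,7,'pics/zs_board.png')
g=t.astype(float)
# sub-pixel edges in top: board far edge, left/right edges, fence foot (gradient peaks along scanlines)
r=g[:,:,2]; sat=r-g[:,:,0]
def peak(v):
    v=cv2.GaussianBlur(v.reshape(1,-1),(0,0),1.0)[0]; d=np.abs(np.gradient(v)); i=d[2:-2].argmax()+2
    a,b,c=d[i-1],d[i],d[i+1]; return i+.5*(a-c)/(a-2*b+c)
foot=[(c,328+peak(r[328:339,c])) for c in range(208,243)]
far=[(c,270+peak(sat[270:284,c])) for c in range(208,243)]
lef=[(197+peak(sat[q,197:212]),q) for q in range(280,330)]
rig=[(240+peak(sat[q,240:252]),q) for q in list(range(281,288))+list(range(312,330))]
for n,e in(('foot',foot),('far',far),('left',lef),('right',rig)):
    w=onz('top',np.array(e),.014)[:,:2]
    ax=1 if n in('foot','far') else 0
    for _ in range(3):
        p=np.polyfit(w[:,ax],w[:,1-ax],1); res=w[:,1-ax]-np.polyval(p,w[:,ax]); w=w[np.abs(res)<max(2*np.std(res),3e-4)]
    print(n,len(w),'slope deg',np.degrees(np.arctan(p[0])).round(2),'at mid',np.polyval(p,w[:,ax].mean()).round(4),w[:,ax].mean().round(4),res.std())
print(robot.tip_reach)
E
```

```text
foot 35 slope deg -2.09 at mid 0.3259 0.1957 0.00026673396502174156
far 32 slope deg -0.59 at mid 0.4473 0.1986 0.0015983060844983266
left 39 slope deg 1.71 at mid 0.2447 0.3873 0.002474227399087214
right 22 slope deg -0.07 at mid 0.1529 0.3678 0.0006255593873519149
0.0726
```

View pics/zs_board.png

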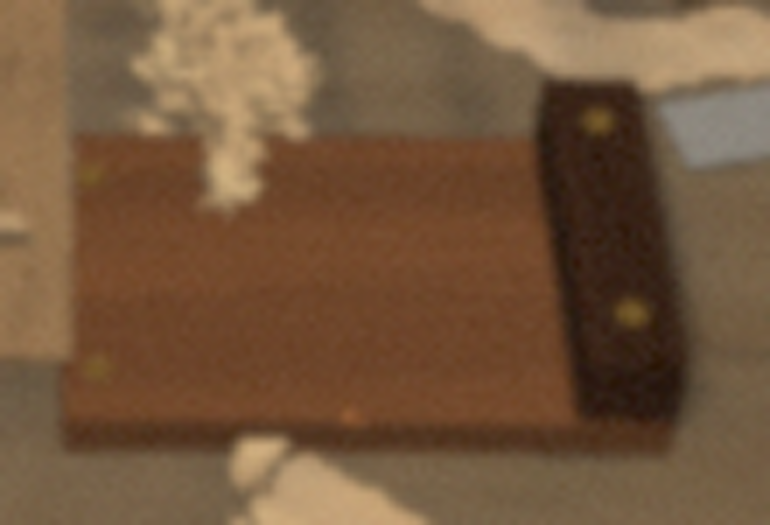

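```bash
python3 - <<'E'
from h import *
z7=lambda x,y:(330+x/7-.4,320+y/7-.4)
print(onz('side',[z7(578,415),z7(545,140),z7(66,420),z7(75,135)],.014).round(4))
print(onz('side',[z7(678,415),z7(632,85),z7(545,82),z7(582,412)],.037).round(4))
# tentative motion check
t=np.array([.4873,-.2543]);a=np.radians(-19.1)
for th in np.linspace(0,.73,6):
    til=np.degrees(th)*.5
    k=rackw(t,a,bin2rack(th,[-.035,0,.07]))[0]
    for yaw in(-19.1,160.9):
        R=Rn.from_euler('z',-19.1,degrees=True)*Rn.from_euler('y',-til,degrees=True)*Rn.from_euler('z',yaw+19.1,degrees=True)*Rn.from_euler('x',180,degrees=True)
        e=R.as_euler('xyz',degrees=True); p=k-R.apply([0,0,.054])
        q=robot.ik(p,e); print(th.round(2),k.round(3),p.round(3),e.round(1),None if q is None else np.round(q,1))
E
```

```text
[[0.322  0.2393 0.014 ]
 [0.3218 0.1532 0.014 ]
 [0.4468 0.2453 0.014 ]
 [0.4448 0.1561 0.014 ]]
[[0.3027 0.2553 0.037 ]
 [0.3021 0.1536 0.037 ]
 [0.3244 0.1534 0.037 ]
 [0.3254 0.2553 0.037 ]]
0.0 [ 0.404 -0.226  0.127] [ 0.404 -0.226  0.181] [180.    0.  -19.1] [-45.4 -17.9 -29.6  78.4   0.  153.7]
0.0 [ 0.404 -0.226  0.127] [ 0.404 -0.226  0.181] [180.    0.  160.9] [-45.4 -17.9 -29.6  78.4   0.  -26.3]
0.15 [ 0.394 -0.222  0.125] [ 0.39  -0.221  0.178] [180.   -4.2 -19.1] [-47.4 -25.8 -36.1  76.1   2.  151.8]
0.15 [ 0.394 -0.222  0.125] [ 0.39  -0.221  0.178] [180.    4.2 160.9] [-47.4 -25.8 -36.1  76.1   2.  -28.2]
0.29 [ 0.384 -0.218  0.12 ] [ 0.376 -0.216  0.174] [180.   -8.4 -19.1] [-49.6 -34.1 -42.6  74.3   4.2 149.8]
0.29 [ 0.384 -0.218  0.12 ] [ 0.376 -0.216  0.174] [180.    8.4 160.9] [-49.6 -34.1 -42.6  74.3   4.2 -30.2]
0.44 [ 0.375 -0.215  0.115] [ 0.363 -0.211  0.167] [180.  -12.5 -19.1] [-52.1 -42.9 -49.1  73.2   6.8 147.6]
0.44 [ 0.375 -0.215  0.115] [ 0.363 -0.211  0.167] [180.   12.5 160.9] [-52.1 -42.9 -49.1  73.2   6.8 -32.4]
0.58 [ 0.366 -0.212  0.107] [ 0.351 -0.207  0.159] [180.  -16.7 -19.1] None
0.58 [ 0.366 -0.212  0.107] [ 0.351 -0.207  0.159] [180.   16.7 160.9] None
0.73 [ 0.359 -0.21   0.099] [ 0.341 -0.203  0.149] [180.  -20.9 -19.1] None
0.73 [ 0.359 -0.21   0.099] [ 0.341 -0.203  0.149] [180.   20.9 160.9] None
```

```bash
cat >> h.py <<'E'
T=np.array([.4873,-.2543]);A=-19.1
def tool(til,yaw=A,base=A):
    # tool down, tilted by til deg about rack y: + = gripper body toward rack front (robot); yaw of jaws
    return Rn.from_euler('z',base,degrees=True)*Rn.from_euler('y',-til,degrees=True)*Rn.from_euler('z',yaw-base+180,degrees=True)*Rn.from_euler('x',180,degrees=True)
def pose(point,R,reach=.054):
    return np.array(point)-R.apply([0,0,reach]), R.as_euler('xyz',degrees=True)
def knob(th,out=.003):
    return rackw(T,np.radians(A),bin2rack(th,[-.035-out,0,.07]))[0]
def binw(th,p): return rackw(T,np.radians(A),bin2rack(th,p))
E
python3 - <<'E'
from h import *
for th in (.6,.68,.75):
  for til in (-5,0,5,8,10):
    q=robot.ik(*pose(knob(th),tool(til))); print(th,til,None if q is None else np.round(q,1))
for th in(.6,.7):
  for x in(.042,.055):
   for til in (0,8,15,20,25):
    R=tool(til); q=robot.ik(*pose(binw(th,[x,0.005,.005+.022])[0],R)); print('off',th,x,til,np.degrees(th-.3).round(),None if q is None else np.round(q,1))
E
```

```text
0.6 -5 [-46.6 -19.1 -32.9  80.6  -2.3 -27.4]
0.6 0 [-48.2 -26.2 -38.2  78.    0.  -29.1]
0.6 5 [-50.  -33.7 -43.5  75.9   2.6 -30.8]
0.6 8 [-51.3 -38.4 -46.8  74.9   4.2 -31.9]
0.6 10 [-52.1 -41.7 -49.   74.3   5.4 -32.6]
0.68 -5 [-46.8 -19.8 -33.9  80.2  -2.3 -27.6]
0.68 0 [-48.5 -27.  -39.2  77.7   0.  -29.4]
0.68 5 [-50.4 -34.6 -44.6  75.7   2.6 -31.2]
0.68 8 [-51.6 -39.4 -47.9  74.8   4.3 -32.3]
0.68 10 [-52.5 -42.7 -50.1  74.3   5.5 -33. ]
0.75 -5 [-47.1 -20.3 -34.8  79.9  -2.3 -27.9]
0.75 0 [-48.7 -27.6 -40.1  77.5   0.  -29.6]
0.75 5 [-50.7 -35.3 -45.5  75.5   2.6 -31.5]
0.75 8 [-51.9 -40.1 -48.8  74.6   4.3 -32.6]
0.75 10 [-52.8 -43.5 -51.   74.2   5.5 -33.3]
off 0.6 0.042 0 17.0 [-42.5  -8.5 -25.6  72.9   0.  -23.4]
off 0.6 0.042 8 17.0 [-44.5 -19.1 -35.   66.9   3.4 -25.2]
off 0.6 0.042 15 17.0 [-46.6 -28.8 -43.3  62.1   6.9 -26.6]
off 0.6 0.042 20 17.0 [-48.1 -36.2 -49.3  59.2   9.6 -27.6]
off 0.6 0.042 25 17.0 [-49.9 -44.1 -55.4  56.8  12.5 -28.4]
off 0.6 0.055 0 17.0 [-42.   -6.4 -23.2  73.2   0.  -22.9]
off 0.6 0.055 8 17.0 [-43.9 -16.8 -32.8  66.8   3.3 -24.6]
off 0.6 0.055 15 17.0 [-45.8 -26.3 -41.1  61.7   6.7 -25.9]
off 0.6 0.055 20 17.0 [-47.3 -33.4 -47.1  58.5   9.3 -26.7]
off 0.6 0.055 25 17.0 [-48.9 -41.  -53.2  55.7  12.1 -27.5]
off 0.7 0.042 0 23.0 [-42.7  -9.4 -26.   73.3   0.  -23.6]
off 0.7 0.042 8 23.0 [-44.8 -20.  -35.4  67.4   3.5 -25.4]
off 0.7 0.042 15 23.0 [-46.8 -29.8 -43.6  62.8   6.9 -26.9]
off 0.7 0.042 20 23.0 [-48.4 -37.2 -49.6  60.    9.6 -27.8]
off 0.7 0.042 25 23.0 [-50.2 -45.2 -55.7  57.7  12.6 -28.7]
off 0.7 0.055 0 23.0 [-42.2  -7.4 -23.7  73.7   0.  -23.1]
off 0.7 0.055 8 23.0 [-44.1 -17.8 -33.1  67.4   3.4 -24.8]
off 0.7 0.055 15 23.0 [-46.  -27.4 -41.4  62.5   6.7 -26.2]
off 0.7 0.055 20 23.0 [-47.6 -34.6 -47.4  59.4   9.4 -27. ]
off 0.7 0.055 25 23.0 [-49.3 -42.2 -53.5  56.8  12.3 -27.8]
```

```bash
python3 - <<'E'
from h import *
R=tool(-5); p,e=pose(knob(0),R)
robot.set_gripper(.055)
up=p-R.apply([0,0,.10])
robot.move_pose(up,e)
robot.line_to(p-R.apply([0,0,.02]),vel=.2)
cv2.imwrite('pics/top1.png',robot.grab_frame('top'));cv2.imwrite('pics/side1.png',robot.grab_frame('side'))
print('guard',robot.line_to(p,vel=.06,guard=10))
o=robot.observe(); print(o['time'],o['tool_pos'],p,o['tcp_rot'],e,o['ft_force'],o['gripper_width'])
a=cv2.imread('pics/top1.png')[190:310,375:515];b=cv2.imread('pics/side1.png')[130:250,250:390]
cv2.imwrite('pics/z1.png',cv2.resize(np.hstack([a,b]),None,fx=2.8,fy=2.8,interpolation=cv2.INTER_CUBIC))
E
```

```text
guard False
4.5 [ 0.40590861 -0.22600814  0.18152406] [ 0.40611947 -0.22618872  0.18189784] [179.98121477  -5.04192594 160.90056085] [180.   -5.  160.9] [-0.26835713  0.01636697  0.33617472] 0.05486437642434082
```

View pics/z1.png

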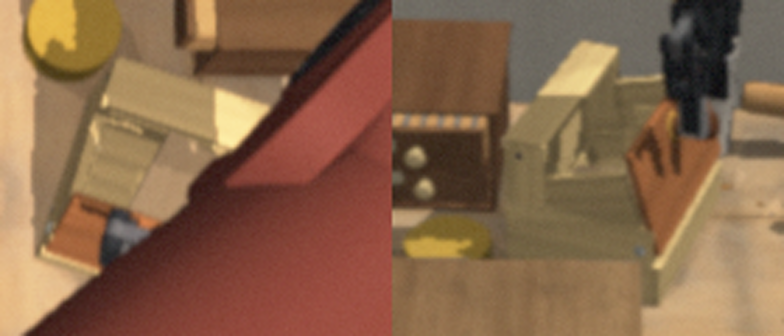

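```bash
python3 - <<'E'
from h import *
robot.set_gripper(.015)
o=robot.observe(); print(o['time'],o['gripper_width'],o['ft_force'].round(1))
for th in np.linspace(.09,.72,8):
    p,e=pose(knob(th),tool(-5+13*th/.72)); robot.line_to(p,vel=.06,rotation=e)
    o=robot.observe(); print(th.round(2),o['time'],o['gripper_width'],o['ft_force'].round(1),(o['tool_pos']-p).round(4))
cv2.imwrite('pics/side2.png',robot.grab_frame('side')[100:300,200:440])
a=cv2.imread('pics/side2.png'); cv2.imwrite('pics/side2.png',cv2.resize(a,None,fx=3,fy=3,interpolation=cv2.INTER_CUBIC))
E
```

```text
4.9083 0.02134147678541464 [-0.2  3.4  4.9]
0.09 5.2 0.021759264082366486 [4.2 3.5 4.7] [ 0.0008 -0.      0.001 ]
0.18 5.4917 0.021196434770065734 [5.1 4.1 7.9] [ 0.0012 -0.0002  0.0015]
0.27 5.7833 0.021528039502832226 [4.6 5.6 9.7] [ 0.0012 -0.0002  0.0017]
0.36 6.075 0.02187409247498928 [ 2.3  6.3 11.2] [ 0.0011 -0.0001  0.0018]
0.45 6.3667 0.02173810170497436 [ 0.6  6.9 13.2] [ 0.0008 -0.      0.0018]
0.54 6.6583 0.02146071021810796 [-0.8  8.1 13.5] [0.0006 0.0001 0.0016]
0.63 6.95 0.02150383572001899 [-2.4  7.5 13.2] [0.0004 0.0002 0.0014]
0.72 7.2417 0.021610615764679 [-2.7  7.9 11.6] [0.0001 0.0003 0.0011]
```

View pics/side2.png

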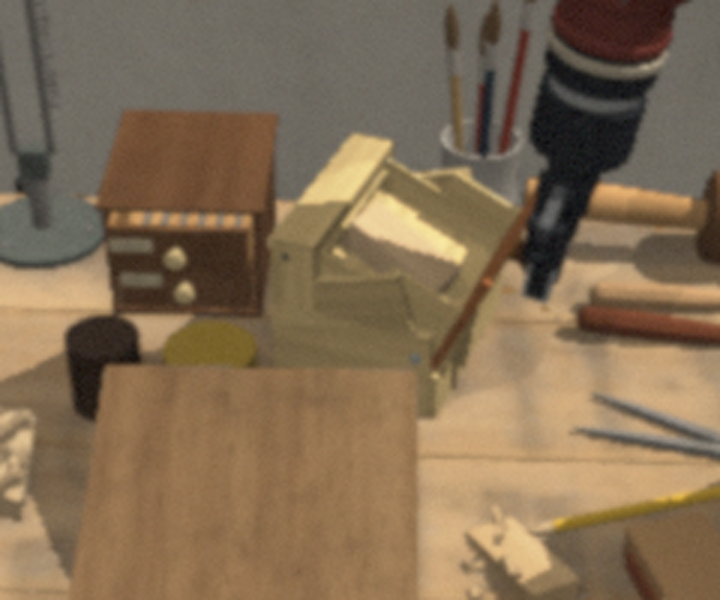

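```bash
python3 - <<'E'
from h import *
robot.set_gripper(.05)
o=robot.observe(); print(o['ft_force'].round(1))
R=Rn.from_euler('xyz',o['tcp_rot'],degrees=True)
robot.line_to(o['tool_pos']-R.apply([0,0,.10]),vel=.2)
o=robot.observe();robot.goto_joints(o['q']+np.array([50,0,0,0,0,0]))
t=robot.grab_frame('top');s=robot.grab_frame('side'); cv2.imwrite('pics/top3f.png',t);cv2.imwrite('pics/side3f.png',s)
cv2.imwrite('pics/zt3.png',cv2.resize(t[190:310,375:515],None,fx=5,fy=5,interpolation=cv2.INTER_CUBIC))
cv2.imwrite('pics/zs3.png',cv2.resize(s[130:250,270:400],None,fx=5,fy=5,interpolation=cv2.INTER_CUBIC))
print(robot.observe()['time'])
for th in(.68,.72,.75):
  for n,v in dict(ptopL=[-.008,.083,.092],ptopR=[-.008,-.083,.092],tipk=[-.046,0,.07]).items():
    w=binw(th,v); print(th,n,((proj('top',w)[0]-[375,190])*5).round(),((proj('side',w)[0]-[270,130])*5).round())
E
```

```text
[-0.1 -0.1  0.3]
9.7
0.68 ptopL [ 75. 513.] [458. 324.]
0.68 ptopR [504. 661.] [565. 137.]
0.68 tipk [248. 657.] [566. 303.]
0.72 ptopL [ 71. 521.] [465. 329.]
0.72 ptopR [500. 670.] [571. 142.]
0.72 tipk [245. 662.] [570. 309.]
0.75 ptopL [ 69. 528.] [471. 333.]
0.75 ptopR [497. 676.] [576. 145.]
0.75 tipk [243. 666.] [572. 314.]
```

View pics/zt3.png

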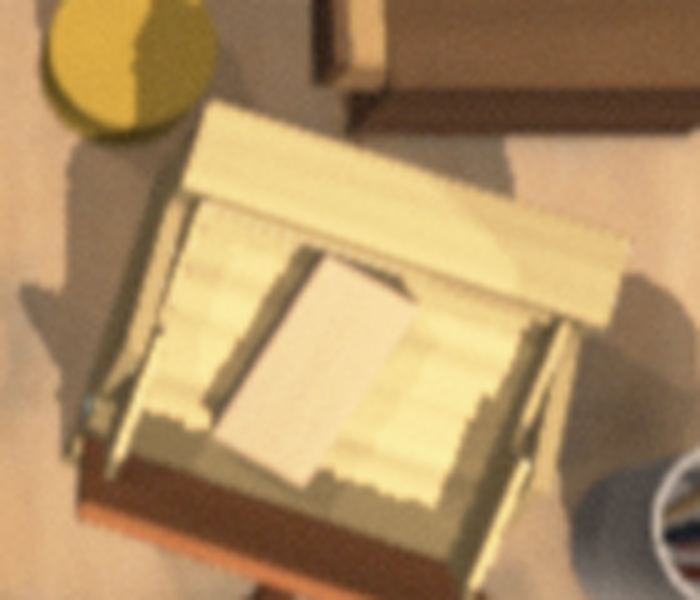

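View pics/zs3.png

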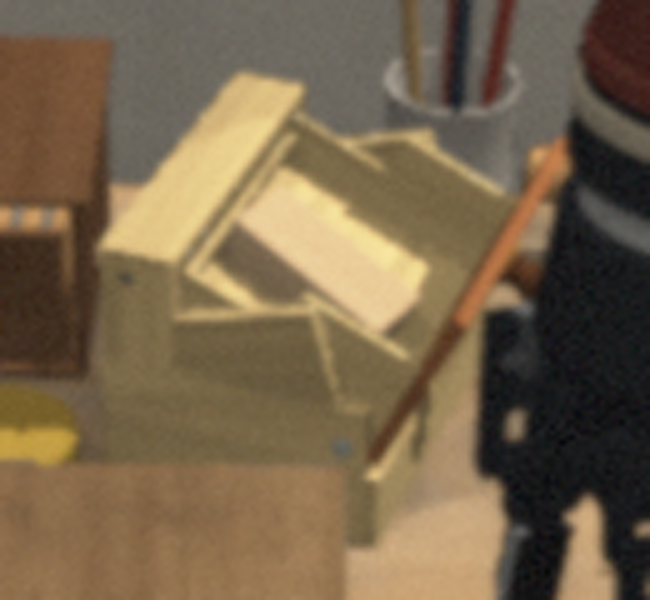

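```bash
python3 - <<'E'
from h import *
th=.69
zt=lambda x,y:(375+x/5-.4,190+y/5-.4)
zs=lambda x,y:(270+x/5-.4,130+y/5-.4)
O=binw(th,[0,0,0])[0]; B=np.c_[binw(th,[1,0,0])[0]-O,binw(th,[0,1,0])[0]-O,binw(th,[0,0,1])[0]-O]
for n,px in(('top',[zt(328,255),zt(417,300),zt(302,488),zt(213,437)]),('side',[zs(240,213),zs(290,170),zs(430,265),zs(375,333)])):
    o,d=ray(n,px); ob=B.T@(o-O); db=d@B
    c=ob+db*((.029-ob[2])/db[:,2])[:,None]; print(n,c.round(4)[:,:2]*1e3,'ctr',c.mean(0)*1e3)
    print(np.linalg.norm(c-np.roll(c,-1,0),axis=1))
    if n=='top':
        v=(c[0]+c[1]-c[2]-c[3]); print('long axis yaw in bin deg',np.degrees(np.arctan2(v[1],v[0])))
    else:
        v=(c[0]+c[1]-c[2]-c[3]);print('yaw',np.degrees(np.arctan2(v[1],v[0])))
E
```

```text
top [[106.7  21. ]
 [101.  -16.8]
 [ 15.5  -2. ]
 [ 23.4  37.5]] ctr [61.64181373  9.91213998 29.        ]
[0.03818761 0.08682668 0.04026741 0.08490043]
long axis yaw in bin deg -10.480511612794205
side [[105.1  10.7]
 [ 97.9 -37.6]
 [ 18.  -29.3]
 [ 23.4  36.3]] ctr [61.10075968 -4.99467821 29.        ]
[0.04886008 0.08030432 0.06581859 0.08560481]
yaw -11.856031005871747
```

```bash
cat >> h.py <<'E'
TH=.69
def offR(yaw=-10.5,th=TH):
    O=binw(th,[0,0,0])[0]; B=np.c_[binw(th,[1,0,0])[0]-O,binw(th,[0,1,0])[0]-O,binw(th,[0,0,1])[0]-O]
    return Rn.from_matrix(B)*Rn.from_euler('z',yaw+180,degrees=True)*Rn.from_euler('x',180,degrees=True)
E
python3 - <<'E'
from h import *
R=offR(); e=R.as_euler('xyz',degrees=True)
c=lambda h: binw(TH,[.0615,.0095,.005+h])[0]
for h in(.0745,.10,.14,.17): 
    q=robot.ik(c(h),e); print(h,c(h),None if q is None else q.round(1))
print(robot.observe()['tool_pos'])
robot.set_gripper(.066)
robot.move_pose(c(.15),e)
robot.line_to(c(.10),vel=.15)
print(robot.line_to(c(.0745),vel=.05,guard=6))
o=robot.observe();print(o['time'],(o['tool_pos']-c(.0745)).round(4),o['ft_force'].round(1))
s=robot.grab_frame('side');cv2.imwrite('pics/zs4.png',cv2.resize(s[110:250,270:400],None,fx=4,fy=4,interpolation=cv2.INTER_CUBIC))
E
```

```text
0.0745 [ 0.44472684 -0.22950427  0.14691186] [-47.3 -36.7 -49.3  57.4  10.3 -15.9]
0.1 [ 0.43556574 -0.22633195  0.17049704] [-48.  -39.6 -48.6  61.1  10.6 -16.5]
0.14 [ 0.4211954  -0.22135578  0.2074934 ] [-49.1 -43.4 -47.1  66.8  11.  -17.6]
0.17 [ 0.41041764 -0.21762364  0.23524067] [-50.  -45.7 -45.5  70.8  11.3 -18.5]
[0.37122761 0.12688749 0.24946933]
False
12.5167 [-0.      0.0001 -0.0001] [-0.7  0.2 -0.9]
```

View pics/zs4.png

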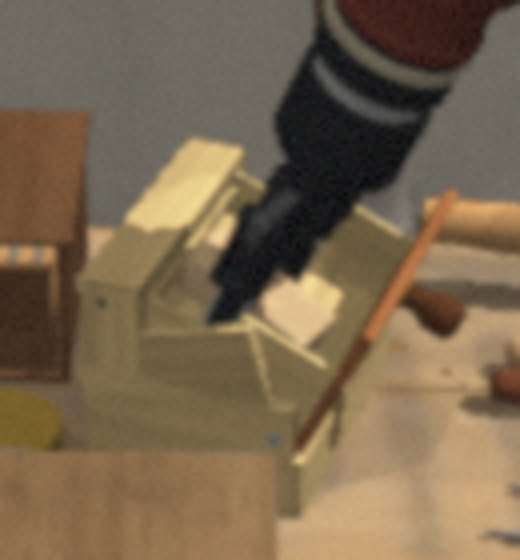

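```bash
cat >> h.py <<'E'
BY=1.7 # board yaw deg
F=np.array([.325,.197,.014])
u=np.array([np.cos(np.radians(BY)),np.sin(np.radians(BY)),0]) # away from fence
def boardR(flip=0,dy=0): return Rn.from_euler('z',BY+dy+180*flip,degrees=True)*Rn.from_euler('x',180,degrees=True)
E
python3 - <<'E'
from h import *
robot.set_gripper(.03)
o=robot.observe();print(o['time'],o['gripper_width'],o['ft_force'].round(1))
R=offR(); c=lambda h: binw(TH,[.0615,.0095,.005+h])[0]
robot.line_to(c(.165),vel=.15)
o=robot.observe();print(o['gripper_width'],o['ft_force'].round(1))
for f in(0,1):
    e=boardR(f).as_euler('xyz',degrees=True)
    p=F+u*(.0425+.010)+[0,0,.0745+.05]; q=robot.ik(p,e); print(f,p,q)
e=boardR(1).as_euler('xyz',degrees=True)
p0=o['tool_pos'];robot.line_to(p0+[0,0,.06],vel=.2)
robot.move_pose(p+[0,0,.06],e)
o=robot.observe();print(o['time'],o['gripper_width'],o['ft_force'].round(1),o['tool_pos'],p)
for n in('side','top'): cv2.imwrite(f'pics/{n}5.png',robot.grab_frame(n))
s=cv2.imread('pics/side5.png')[240:400,300:500]; cv2.imwrite('pics/zs5.png',cv2.resize(s,None,fx=3.7,fy=3.7,interpolation=cv2.INTER_CUBIC))
E
```

```text
12.9 0.04120004365526964 [-0.7  1.6  3.8]
0.040920878133519044 [ 0.1  0.3 -1.3]
0 [0.37747689 0.19855748 0.1385    ] [  10.05538984  -24.08573902  -38.8353351    75.25040392    0.
 -171.64461016]
1 [0.37747689 0.19855748 0.1385    ] [ 1.00553898e+01 -2.40857390e+01 -3.88353351e+01  7.52504039e+01
  2.54444375e-14  8.35538984e+00]
15.7 0.040910923636328346 [0.7 0.3 0.2] [0.37782927 0.19801696 0.1985402 ] [0.37747689 0.19855748 0.1385    ]
```

View pics/zs5.png

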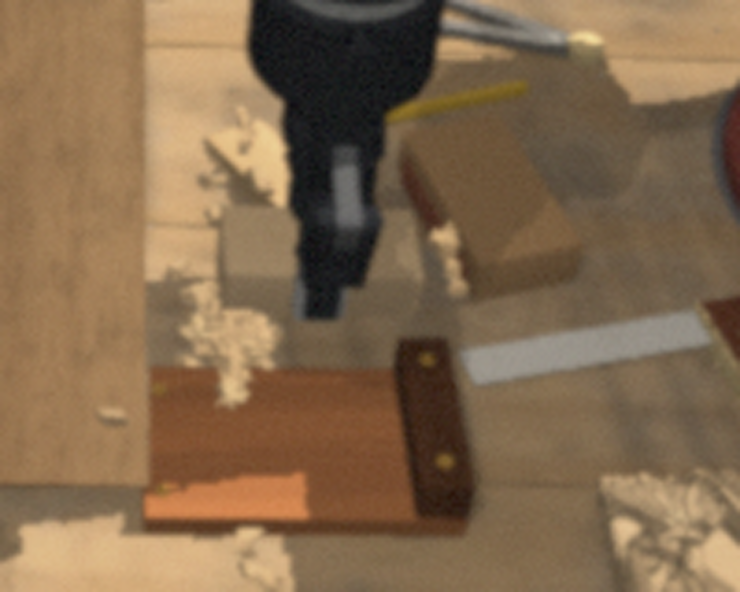

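View pics/top5.png

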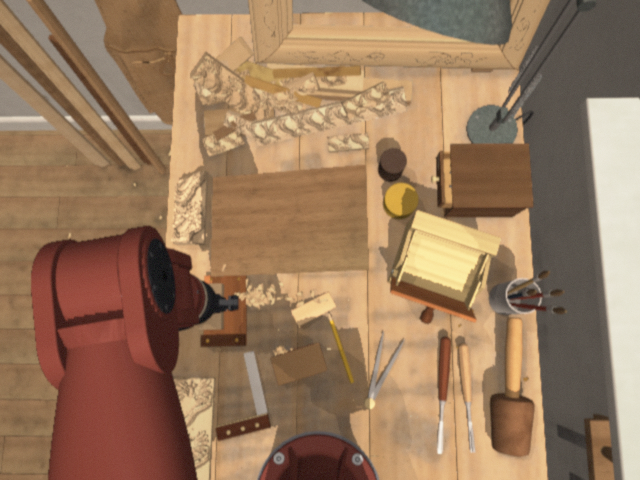

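```bash
python3 - <<'E'
from h import *
z=lambda x,y:(300+x/3.7-.4,240+y/3.7-.4)
print(onz('side',[z(224,300),z(418,300)],.124), onz('side',[z(224,207),z(390,207)],.148))
E
```

```text
[[0.41619357 0.20964732 0.124     ]
 [0.33110877 0.20640434 0.124     ]] [[0.41667773 0.17642537 0.148     ]
 [0.34300964 0.1735332  0.148     ]]
```

```bash
python3 - <<'E'
from h import *
p=F+u*(.0425+.009); 
robot.line_to(p+[0,0,.0745+.025],vel=.15)
g=robot.line_to(p+[0,0,.0745-.008],vel=.03,guard=4)
o=robot.observe();print(g,o['time'],o['tool_pos'],o['tool_pos'][2]-.014,o['ft_force'].round(1))
z=o['tool_pos'][2]
p2=np.array(o['tool_pos'])
g=robot.line_to(p2-u*.018+[0,0,.0005],vel=.025,guard=6)
o=robot.observe();print(g,o['time'],o['tool_pos'],np.linalg.norm(o['tool_pos'][:2]-p2[:2]),o['ft_force'].round(1),o['tcp_rot'])
s=robot.grab_frame('side')[290:400,320:440]; cv2.imwrite('pics/zs6.png',cv2.resize(s,None,fx=5,fy=5,interpolation=cv2.INTER_CUBIC))
E
```

```text
True 17.3333 [0.37657348 0.1985514  0.0877136 ] 0.07371359567822114 [0.3 0.2 4.6]
True 17.7583 [0.36902335 0.1983509  0.08792441] 0.007552789841847081 [2.6 1.1 1.4] [ 1.79996157e+02  7.59870958e-02 -1.78300952e+02]
```

View pics/zs6.png

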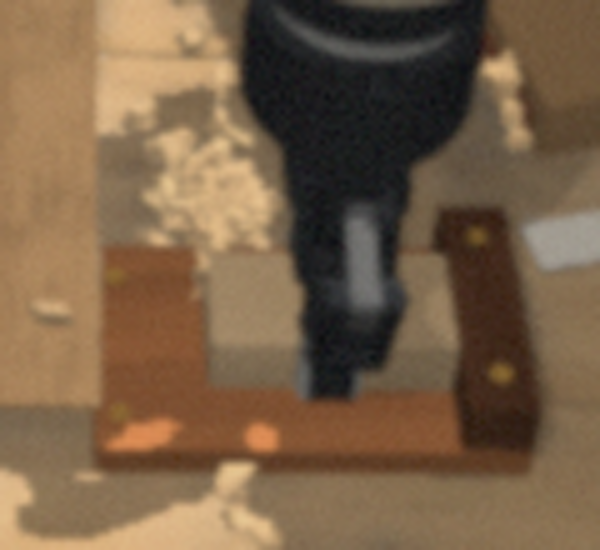

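```bash
python3 - <<'E'
from h import *
p=np.array(robot.observe()['tool_pos'])
g=robot.line_to(p-u*.006,vel=.015,guard=5)
o=robot.observe();print(g,np.linalg.norm(o['tool_pos'][:2]-p[:2]),o['ft_force'].round(1))
robot.set_gripper(.062)
o=robot.observe();print(o['ft_force'].round(1))
robot.line_to(o['tool_pos']+[0,0,.09],vel=.15)
robot.goto_joints(robot.observe()['q']+np.array([-35,0,0,0,0,0]))
t=robot.grab_frame('top');s=robot.grab_frame('side');cv2.imwrite('pics/top7f.png',t);cv2.imwrite('pics/side7f.png',s);print(robot.observe()['time'])
cv2.imwrite('pics/zt7.png',cv2.resize(t[260:360,190:270],None,fx=6,fy=6,interpolation=cv2.INTER_CUBIC))
cv2.imwrite('pics/zs7.png',cv2.resize(s[320:395,330:440],None,fx=7,fy=7,interpolation=cv2.INTER_CUBIC))
E
```

```text
True 7.067213348322933e-05 [1.4 0.5 1. ]
[0.8 0.4 0.3]
20.2167
```

View pics/zt7.png

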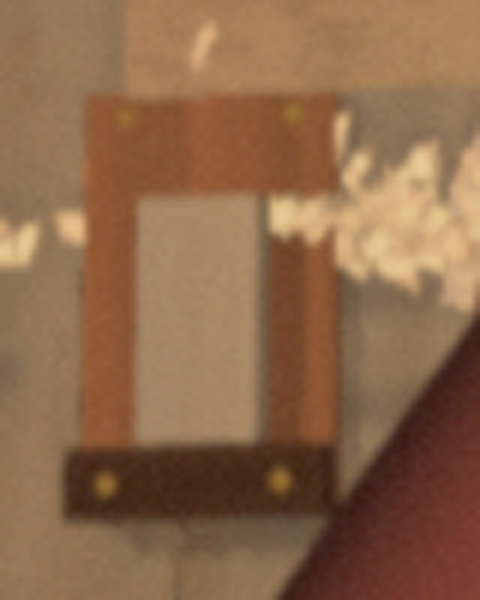

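View pics/zs7.png

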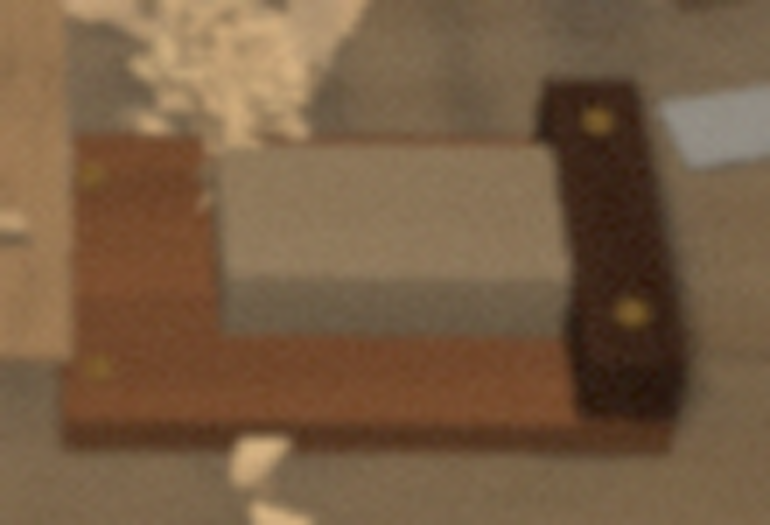

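```bash
python3 - <<'E'
from h import *
bz=lambda x,y:(190+x/6-.4,260+y/6-.4)
b=onz('top',[bz(137,196),bz(258,196),bz(257,443),bz(133,443)],.038)
f=onz('top',[bz(67,450),bz(337,445)],.037); base=onz('top',[bz(83,443),bz(337,443),bz(87,96),bz(337,96)],.014)
print(b.round(4),b.mean(0));print(f.round(4),base.round(4))
z7=lambda x,y:(330+x/7-.4,320+y/7-.4)
print(onz('side',[z7(220,148),z7(550,148),z7(574,275),z7(225,275)],.038).round(4))
print(onz('side',[z7(225,332),z7(570,335)],.014).round(4))
print(onz('side',[z7(678,415),z7(632,85),z7(545,82),z7(582,412)],.037).round(4))
E
```

```text
[[0.4112 0.2201 0.038 ]
 [0.4113 0.1777 0.038 ]
 [0.3267 0.1753 0.038 ]
 [0.3265 0.2181 0.038 ]] [0.36892147 0.19779896 0.038     ]
[[0.324  0.2411 0.037 ]
 [0.3262 0.1479 0.037 ]] [[0.3262 0.2415 0.014 ]
 [0.3267 0.1518 0.014 ]
 [0.4487 0.2453 0.014 ]
 [0.4489 0.1553 0.014 ]]
[[0.4089 0.1792 0.038 ]
 [0.3254 0.1761 0.038 ]
 [0.3234 0.2158 0.038 ]
 [0.4088 0.2189 0.038 ]]
[[0.4074 0.2177 0.014 ]
 [0.3215 0.2155 0.014 ]]
[[0.3027 0.2553 0.037 ]
 [0.3021 0.1536 0.037 ]
 [0.3244 0.1534 0.037 ]
 [0.3254 0.2553 0.037 ]]
```

```bash
python3 - <<'E'
from h import *
e=boardR(1).as_euler('xyz',degrees=True)
robot.set_gripper(0.0)
F2=np.array([.326,.1967,.0]); 
p=F2+u*(.085+.011+.014); p[2]=.098
robot.move_pose(p+[0,0,.08],e)
print(robot.line_to(p,vel=.12,guard=8))
o=robot.observe();print(o['tool_pos'],o['ft_force'].round(1))
g=robot.line_to(p-u*.022,vel=.02,guard=5)
o=robot.observe();q=np.array(o['tool_pos']);print(g,q,'travel',np.linalg.norm(q[:2]-p[:2]),o['ft_force'].round(1),'fence est x',q[0]-.096)
robot.line_to(q+u*.012,vel=.1)
robot.line_to(q+u*.012+[0,0,.1],vel=.2)
robot.goto_joints(robot.observe()['q']+np.array([-35,0,0,0,0,0]))
t=robot.grab_frame('top');s=robot.grab_frame('side');cv2.imwrite('pics/top8f.png',t);cv2.imwrite('pics/side8f.png',s);print(robot.observe()['time'])
cv2.imwrite('pics/zt8.png',np.hstack([cv2.resize(x[260:360,190:270],None,fx=5,fy=5,interpolation=cv2.INTER_CUBIC) for x in(cv2.imread('pics/top7f.png'),t)]))
cv2.imwrite('pics/zs8.png',cv2.resize(s[320:395,330:440],None,fx=7,fy=7,interpolation=cv2.INTER_CUBIC))
E
```

```text
False
[0.43642619 0.1998054  0.09868484] [0.4 0.3 0.7]
True [0.42062868 0.19965972 0.0981178 ] travel 0.01532590901831304 [1.9 0.9 1.8] fence est x 0.3246286822907217
25.525
```

View pics/zt8.png

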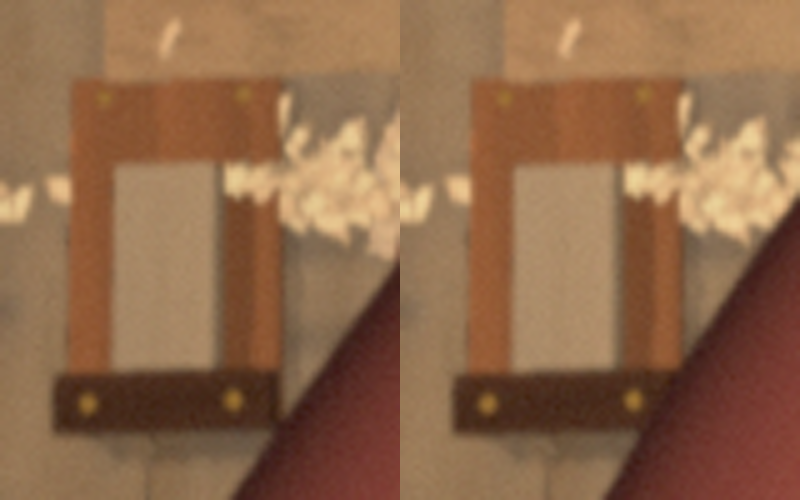

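View pics/zs8.png

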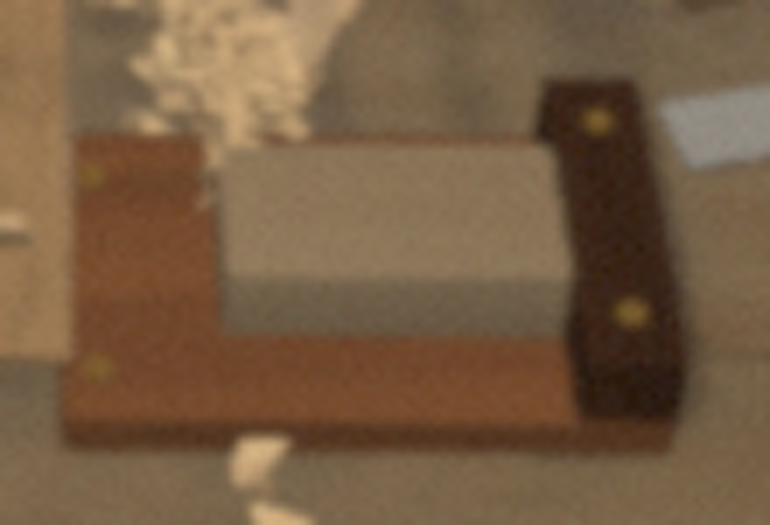

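```bash
python3 - <<'E'
from h import *
tl=lambda th:-5+13*th/.72
R=tool(tl(.70)); p,e=pose(knob(.70),R)
robot.set_gripper(.055)
robot.move_pose(p-R.apply([0,0,.10]),e)
print(robot.line_to(p-R.apply([0,0,.03]),vel=.2,guard=10), robot.line_to(p,vel=.06,guard=8))
robot.set_gripper(.015)
o=robot.observe(); print(o['time'],o['gripper_width'],o['ft_force'].round(1))
for th in np.linspace(.62,.06,8):
    p,e=pose(knob(th),tool(tl(th))); robot.line_to(p,vel=.06,rotation=e)
    o=robot.observe(); print(th.round(2),o['gripper_width'].round(4),o['ft_force'].round(1),(o['tool_pos']-p).round(4))
for th in (.03,0,-.03,-.06,-.09):
    p,e=pose(knob(th),tool(tl(0))); g=robot.line_to(p,vel=.03,rotation=e,guard=14)
    o=robot.observe(); print(th,g,o['time'],o['ft_force'].round(1),(o['tool_pos']-p).round(4))
    if g: break
s=robot.grab_frame('side');cv2.imwrite('pics/zs9.png',cv2.resize(s[130:250,220:380],None,fx=5,fy=5,interpolation=cv2.INTER_CUBIC))
E
```

```text
False False
28.4083 0.021878140833798826 [-1.4  5.8  5.2]Traceback (most recent call last):
  File "<stdin>", line 11, in <module>
AttributeError: 'float' object has no attribute 'round'
```

```bash
python3 - <<'E'
from h import *
tl=lambda th:-5+13*th/.72
for th in np.linspace(.54,.06,7):
    p,e=pose(knob(th),tool(tl(th))); robot.line_to(p,vel=.06,rotation=e)
    o=robot.observe(); print(th.round(2),o['gripper_width'],o['ft_force'].round(1),(o['tool_pos']-p).round(4))
for th in (.03,0,-.03,-.06,-.09):
    p,e=pose(knob(th),tool(tl(0))); g=robot.line_to(p,vel=.03,rotation=e,guard=14)
    o=robot.observe(); print(th,g,o['time'],o['ft_force'].round(1),(o['tool_pos']-p).round(4))
    if g: break
s=robot.grab_frame('side');cv2.imwrite('pics/zs9.png',cv2.resize(s[130:250,220:380],None,fx=5,fy=5,interpolation=cv2.INTER_CUBIC))
E
```

```text
0.54 0.021849568704045166 [-3.   3.7  1.1] [-0.0003  0.0005 -0.0004]
0.46 0.021488606096929767 [-2.8  4.7 -0.7] [-0.0003  0.0004 -0.0005]
0.38 0.021655459621984043 [-1.6  3.6 -2.1] [-0.0001  0.0003 -0.0004]
0.3 0.0213619876403514 [-0.3  4.1 -3.1] [ 0.      0.0003 -0.0003]
0.22 0.021621988514923057 [ 0.1  4.6 -5.1] [ 0.0001  0.0002 -0.0004]
0.14 0.02142065478524789 [ 0.3  3.4 -7.4] [ 0.0001  0.0002 -0.0004]
0.06 0.02160957140219981 [-0.9  4.3 -7.6] [ 0.0001  0.0002 -0.0004]
0.03 False 30.8667 [-1.6  5.2 -7.4] [-0.0003  0.0003 -0.0005]
0 False 31.1167 [-1.7  6.4 -7.6] [-0.0003  0.0003 -0.0004]
-0.03 False 31.3667 [-3.4  5.3 -7.4] [-0.0006  0.0004 -0.0005]
-0.06 False 31.6167 [-15.1   7.8  -3.7] [-0.0024  0.0011 -0.0009]
-0.09 False 31.8667 [-28.3  10.8   3.2] [-0.0042  0.0018 -0.0013]
```

View pics/zs9.png

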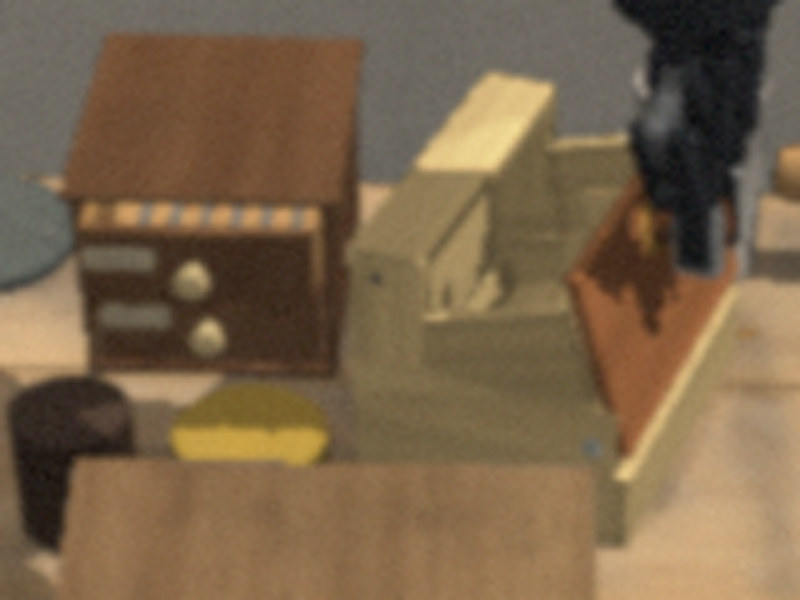

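```bash
python3 - <<'E'
from h import *
robot.set_gripper(.05)
o=robot.observe();R=Rn.from_euler('xyz',o['tcp_rot'],degrees=True);print(o['ft_force'].round(1))
robot.line_to(o['tool_pos']-R.apply([0,0,.12]),vel=.15)
o=robot.observe();robot.goto_joints(o['q']+np.array([48,0,0,0,0,0]))
t=robot.grab_frame('top');s=robot.grab_frame('side');cv2.imwrite('pics/top10.png',t);cv2.imwrite('pics/side10.png',s);print(robot.observe()['time'],robot.observe()['tool_pos'])
a=cv2.imread('pics/top0.png')[190:310,375:515]
cv2.imwrite('pics/zt10.png',np.hstack([cv2.resize(x,None,fx=2.8,fy=2.8,interpolation=cv2.INTER_CUBIC) for x in(a,t[190:310,375:515])]))
E
```

```text
[-0.5  0.2  0.2]
34.8083 [0.45580961 0.15790332 0.3024185 ]
```

View pics/zt10.png

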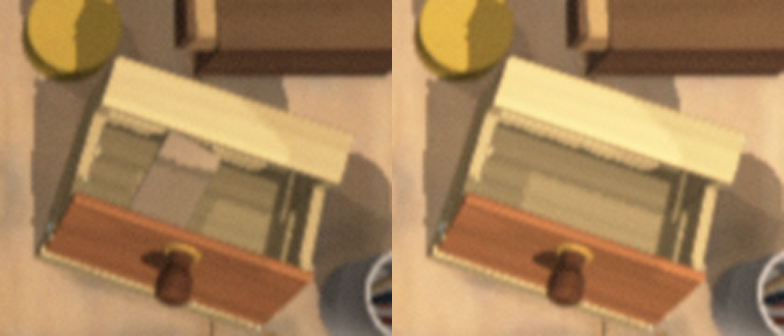

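View pics/side10.png

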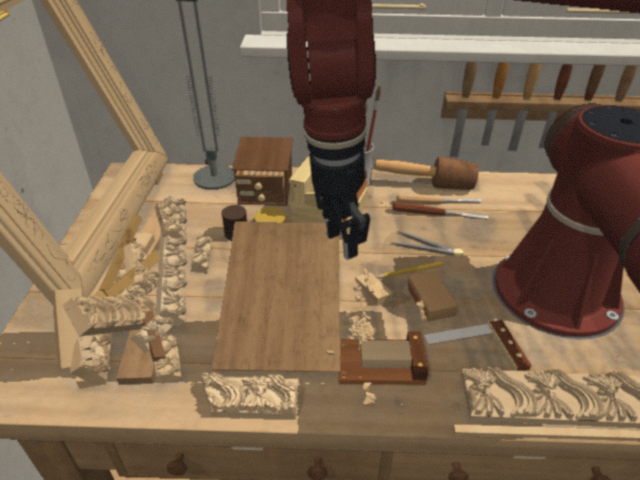

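View pics/top10.png

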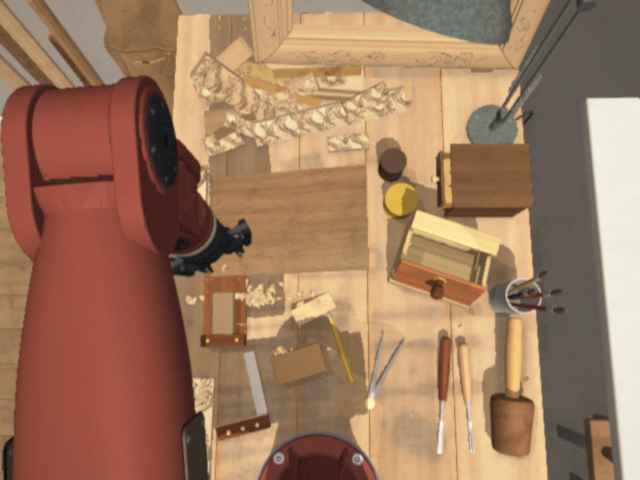

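The last pictures show the bin shut and empty, with its panel exactly where it was at the start. The offcut lies flat against the fence at about (222, 313) in the top view. The tins and the wedge are where they were.

```bash
python3 -c "
from plant import robot
robot.job_done(); print(robot.observe()['time'])"
```

```text
the job is handed in; nothing more can be done
the job is handed in; nothing more can be done
```

I did the job in the order asked and handed it in after about 35 s of robot time; no verdict was reported.

- **Opening and taking out:** I swung the bin open by its knob to about 0.69 rad (stop at 0.75), measured from the pictures. I then gripped the offcut square to the bin's tilted floor and lifted it out.
- **Placing:** I laid the offcut on the stop board and slid it to the fence. I then pushed its free end with the closed fingers until they met resistance; before-and-after pictures showed it had not visibly moved.
- **Closing:** I swung the bin back until it pressed on its stop with about 28 N at the gripped knob, then let go.

**Last checks:**
- **Bin:** it is empty, and its panel stands where it did at the start.
- **Offcut:** it lies flat, centred on the board to within about 1 mm. It is turned about 1.5°, against 1.3 to 2.1° for the fence in the top view.
- **Bystanders:** the wedge and both tins look unmoved.

**Disagreements:**
- The two cameras put the fence 3 to 4 mm apart along x. I therefore relied on contact for the butting.
- The side view's yaw readings for the board were scattered, from about 0 to 2.8°.
- The side view also put the offcut in the bin about 15 mm off sideways. I used the top view for that, and the grasp held.

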